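# Vent the vacuum drying pot and complete the kit

### The arm

A 6-joint arm with a two-finger parallel gripper is mounted at the origin on a cart in front of the work surface, level with it; the furniture and walls round the work are solid. World frame = base frame: x ahead of the robot, y to its left, z up, the work surface at z = 0. Lengths are in m, angles in degrees, forces in N, time in s.
With the tool pointing down it reaches from about 0.35 to 0.85 m from the base axis. Payload 8.1 kg.
Tool frame: the origin (TCP) lies midway between the tips of the shut fingers; the grasp point (between the pads) lies 19 mm behind it; z points along the fingers, y is the line along which they close (so a half turn about z gives the same grasp; the last joint's range is limited). The gripper opens to 85 mm and grips with 20 to 120 N. Pads are 22 mm wide; open, the fingers measure 114 mm over their backs; the gripper's body (76 mm by 85 mm) begins 54 mm behind the grasp point. The pads swing forward as they close: fully open they stand 13 mm farther back than shut.
Start: joints at [70.451, 7.471, 85.268, -0, 87.261, -4.893], TCP at [0.152, 0.58, 0.231] pointing down, gripper open.
Joint ranges: [-169.43, 169.43], [-51.17, 129.36], [1.28, 143.12], [-76.62, 256.62], [0, 156.53], [-152.29, 152.29]. Speed limits (degrees/s): [136.94, 136.94, 159.86, 180, 180, 180].

### API

Orientations are given as a 3x3 rotation matrix whose columns are the frame's x, y, z axes.
In Python, from workcell import * gives the robot as it stands.
- The arm moves only by the tool drive_tool, never from a script. Its arguments are lists of equal length, an entry for each row: "linear": the shift along the tool's x, y, z in m, a list of three; "turn": the turn, a rotation vector about the tool's x, y, z in degrees, a list of three; "gripper": the closure in counts, from 0 (fully open) to 255 (shut). A call has exactly 5 rows; each row is the pose to reach, as a shift and turn from the pose commanded when the call began, along the tool's axes at that moment; what a row does not reach only later rows make up. A row lasts 1/10 s, in which the tool goes at most 50 mm and 8.59 degrees, less where a joint would pass 70% of its speed; a pose out of reach is approached as far as the arm can. A call with a gripper value outside its range is refused whole. The fingers move at their own pace and stop on an object; "force" is the grip in N (left out, the last holds). Time passes only in rows, so rows that repeat a pose let the fingers close, or fill a call up. It gives the time, the measured TCP pose, the force, the opening and the grip force at its end, in the units of the state.
- get_obs(): the state, without advancing time (a new reading comes with each control period).
- get_image(name): name is "scene" or "top" or "wrist"; returns the picture (480x640x3 uint8, red, green, blue); there is no depth.
- camera_params(name): a dict with "fx", "fy", "cx", "cy" (pixels), "eye" and "attitude" of the camera in the world; the wrist camera has in their place "tool_from_camera" (4x4, takes a point from camera to tool coordinates, whose origin is the TCP and whose axes are the flange's). Camera axes: x right, y up, looking along -z (the intrinsics and any distortion apply to the point x, -y, -z); pixel columns grow to the right and rows downward; lengths in m; the calibration is good to about 2 mm. A picture is of the moment at which its call begins: read the wrist's pose just before it. camera_params takes no time and is no camera call.
- job_done(): hands the job in; it is judged then, once.
The state is a dict: "time": time; "joints": joint angles; "joint_velocities": joint speeds; "effort": joint torques, N m; "eef_pos": TCP position; "ee_rot": TCP orientation; "ft_force": force on the tool from outside, world axes, zero at the start; "ft_torque": the same for the moment, N m; "grip_width": finger opening in m; "finger_force": force on a finger pad.
Only numpy, scipy, OpenCV 4.12 (cv2) and the standard library are available. Lean on these libraries where they do the work, as an engineer would, in place of code of your own. Each camera call takes 0.05 s, during which the arm holds its last target. There are 200 camera calls.

### The job

Vent the vacuum pot by turning the red tap on its clear lid a full quarter turn to open, and only then lift the lid off and lay it flat, handle up, on the middle of the grey mat. The pot holds one cleaned contactor and one cleaned two-pole breaker: take out only the kind that the blue kit tray does not have yet, and stand it upright in the tray's empty bay, without dropping anything. Leave the tap open, the duplicate in the pot, and the parts in the tray, the uncleaned part beside it and the other things on the table where they are.

Things in the scene. Friction and masses are not known exactly. Their poses are not given: they have to be found in the camera images.
- pot: Round steel vacuum pot, fixed: wall 208 mm across, flange 222 mm, 105 mm high, mouth 184 mm wide, white inner plate with its top 25 mm above the table. Dark side handles reach 128 mm from its axis along its y. Origin at the centre of its underside, z up. Two parts stand on the plate side by side, about 35 mm either side of the centre along its y, long sides along x.
- lid: Clear round lid, 216 mm across, 12 mm thick, 0.55 kg, loose. Origin: centre of its flat underside, z up, 105 mm above the table on the pot. A ring 179 mm across reaches 14 mm lower into the mouth; flat on the mat the origin is at 17 mm. Along x: red tap at -x, handle, gauge at +x (84 mm above origin). Vacuum locks it down until the tap is past about 1 rad; then lift straight up over 20 mm.
- lid_handle (a point): Centre of the lid's black lifting bar, 12 mm along the lid's +x from its axis and 50 mm above its origin. Axes as the lid's. The bar runs along x, 85 mm long, 17 mm wide in y, 17 mm high, 30 mm clear above the lid: grip it across y from above.
- tap_grip (a point): Grip point on the red tap handle, on its turning axis; turns with it. z = stem axis, up and outwards over the lid's -x edge, 35 degrees from vertical. The handle is a paddle 58 mm along x, 10 mm thick in y, from 12 mm beyond the point (+z) to 17 mm before it; then a thin stem, and 25 mm before the point a valve nut 22 mm wide. Grip across y with the tool along the stem.
- vent_tap (a joint): Tap angle in rad about tap_grip's z, counter-clockwise positive seen from outside looking at the handle. 0 = closed (paddle in the plane through the lid's axis), 1.571 = fully open stop (paddle crosswise). Stays where it is left; takes about 0.06 N m. The gauge needle falls back as it opens.
- mat: Grey rubber mat fixed on the table, 240 x 240 mm, 3 mm thick. Origin at the centre of its underside.
- tray: Blue kit tray, fixed, 112 mm along x, 188 mm along y, origin under its middle. Outer walls 22 mm high, dividers 16 mm, 4 mm thick. Three bays in a row along y; parts stand in them at table height (z = 0), long side along x. From -y to +y: narrow bay with a slim breaker, wide bay (centre y = -19 mm) with a contactor or a two-pole breaker, empty wide bay.
- empty_bay (a point): Centre of the floor of the tray's empty bay, at table height, 55 mm along the tray's +y from its origin. Axes as the tray's. The bay is 104 mm along x and 70 mm along y inside.
- contactor_1: Grey contactor, cleaned, standing in the pot. 73 x 45 x 78 mm (x, y, z), 0.34 kg. Origin at the centre of its underside, z up. Full 45 mm width in y up to 68 mm above the origin, over the middle 50 mm of its length; grip it across y from above.
- breaker_1: White two-pole breaker with two blue toggles, cleaned, standing in the pot. 90 x 36 x 73 mm (x, y, z), 0.21 kg. Origin at the centre of its underside, z up. Full 36 mm width in y up to 64 mm above the origin, over the middle 46 mm of its length; grip it across y from above.
- contactor_2: A second contactor like contactor_1. It stands either in the tray (then the kit has its contactor) or, uncleaned, on the bare table just right of the tray (-y). Not to be moved.
- breaker_2: A second two-pole breaker like breaker_1; it stands in the other one of these two places. Not to be moved.
- slim_breaker: Slim white breaker 90 x 18 x 73 mm in the tray's narrow bay. Not to be moved.
- tape_measure: Yellow tape measure 73 x 90 x 36 mm on the table, not to be moved.
- tape_roll: Roll of yellow-green tape, 66 mm across, 20 mm high, on the table, not to be moved.

How it is judged:
By the outcome, as a careful person would: the job done as asked, in the order asked, and still so for the second after the job is handed in, with the robot touching nothing.
It also fails if it takes over 72 s, if anything falls off the work surface, if the arm or the gripper's body presses on something with over 40 N, if the wrist force passes 120 N, or if a joint passes its speed limit or range.

## Working session

There is one attempt and no reset: what is moved stays moved. The work goes in short steps, Python scripts to look and compute and a tool call to move; the robot and the scene stay as the last step left them, time stands still between calls to the robot, and variables do not carry over. Pictures are saved under pics/ and viewed, at most 10 in all, crops included, and the job is handed in when it is done.

Besides the shell and the picture viewer there is one more tool, called after "Call:" as name(argument=value, ...) on one line, values as JSON. drive_tool: Moves the arm, as the interface text tells. Its arguments: {"type":"object","properties":{"linear":{"type":"array"},"turn":{"type":"array"},"gripper":{"type":"array"},"force":{"type":"number"}},"required":["linear","turn","gripper"]}

```bash
ls; mkdir -p pics
python3 - <<'E'
from workcell import *
import cv2
for n in ("scene","top"):
    cv2.imwrite(f"pics/{n}0.png",get_image(n)[:,:,::-1]); print(n,camera_params(n))
print(camera_params("wrist")); print(get_obs())
E
```

```text
pics
scene {'fx': 513.2694087735406, 'fy': 513.2694087735406, 'cx': 324.51808873110826, 'cy': 230.8914859661103, 'eye': array([-0.30767358, -0.66491436,  0.98321726]), 'attitude': array([[ 0.56041101,  0.51537623, -0.64832619],
       [-0.82819959,  0.34400266, -0.44243373],
       [-0.00499389,  0.78488822,  0.61961726]])}
top {'fx': 514.7712789696853, 'fy': 514.7712789696853, 'cx': 317.73470411627176, 'cy': 237.77622520067501, 'eye': array([ 0.40846278, -0.07168864,  1.2591158 ]), 'attitude': array([[-0.01257661,  0.99226273, -0.1235172 ],
       [-0.9999095 , -0.01189002,  0.00629423],
       [ 0.0047769 ,  0.12358518,  0.99232247]])}
{'fx': 404.38696650985634, 'fy': 404.38696650985634, 'cx': 319.11826983076924, 'cy': 237.00086046492342, 'tool_from_camera': array([[-6.93305479e-05,  9.65746327e-01,  2.59488008e-01,
         6.46161317e-02],
       [ 9.99999643e-01, -1.51446300e-04,  8.30825414e-04,
         4.59940602e-04],
       [ 8.41665091e-04,  2.59487973e-01, -9.65745973e-01,
        -1.42795491e-01],
       [ 0.00000000e+00,  0.00000000e+00,  0.00000000e+00,
         1.00000000e+00]])}
{'time': 0.1, 'joints': array([ 7.04521139e+01,  7.51269498e+00,  8.53246416e+01, -5.63567611e-04,
        8.72602590e+01, -4.89240304e+00]), 'joint_velocities': array([-0.04253696, -0.04110455, -0.16485635, -0.09662913,  0.02686071,
        0.10296349]), 'effort': array([ 1.41387514e-03, -5.70946920e+01, -5.01943338e+01, -1.84077767e-04,
        8.10177822e-03,  7.67926736e-07]), 'eef_pos': array([0.15161087, 0.58001169, 0.23031401]), 'ee_rot': array([[-9.67464706e-01,  2.53005393e-01, -5.60677728e-04],
       [ 2.53005978e-01,  9.67463378e-01, -1.60847304e-03],
       [ 1.35482814e-04, -1.69799572e-03, -9.99998549e-01]]), 'ft_force': array([-0.30509874,  0.01869137, -0.29677079]), 'ft_torque': array([-0.03229729, -0.00712557, -0.01512771]), 'finger_force': 0.0, 'grip_width': 0.08532192654159614}
```

View pics/top0.png

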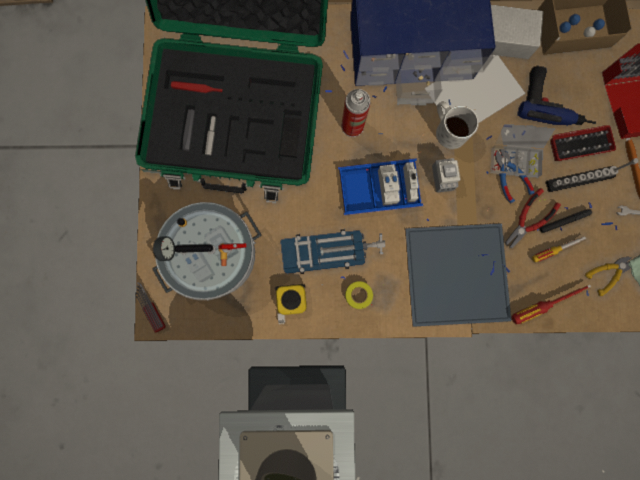

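View pics/scene0.png

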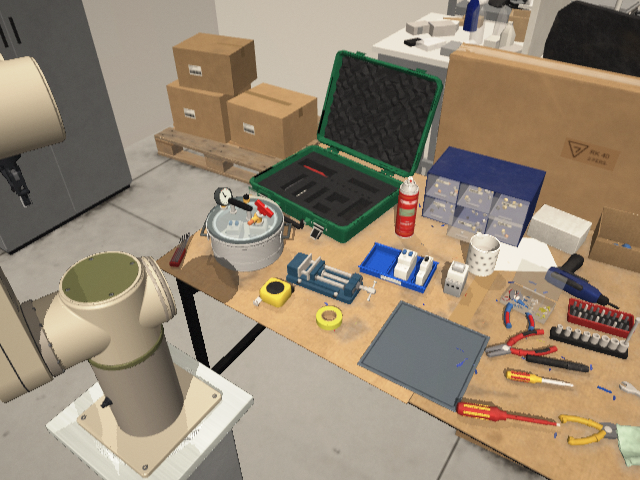

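The top view shows the pot at (204,250), the red tap at (232,245), the gauge at (163,248), the mat around (457,274), and the tray around (380,187) with its empty bay at the left, (358,188). I'll zoom in on the pot and the tray parts.

```bash
cat > h.py <<'E'
import numpy as np, cv2
from workcell import *
def cam(n,o=None):
    p=camera_params(n); K=np.array([[p['fx'],0,p['cx']],[0,p['fy'],p['cy']],[0,0,1]])
    if n=='wrist':
        T=p['tool_from_camera']; R=o['ee_rot']@T[:3,:3]; e=o['eef_pos']+o['ee_rot']@T[:3,3]
    else: R,e=p['attitude'],p['eye']
    return K,R,e,p
def onplane(c,uv,z):
    K,R,e,_=c; uv=np.atleast_2d(uv).astype(float)
    d=np.c_[(uv[:,0]-K[0,2])/K[0,0],-(uv[:,1]-K[1,2])/K[1,1],-np.ones(len(uv))]@R.T
    return e+d*((z-e[2])/d[:,2])[:,None]
def proj(c,P):
    K,R,e,_=c; q=(np.atleast_2d(P)-e)@R
    return np.c_[K[0,2]+K[0,0]*q[:,0]/-q[:,2],K[1,2]-K[1,1]*q[:,1]/-q[:,2]]
def tri(c1,u1,c2,u2):
    A=[];b=[]
    a1,a2=onplane(c1,u1,0)[0],onplane(c2,u2,0)[0]
    d1=a1-c1[2];d2=a2-c2[2]
    s=np.linalg.lstsq(np.c_[d1,-d2],c2[2]-c1[2],rcond=None)[0]
    p,q=c1[2]+s[0]*d1,c2[2]+s[1]*d2
    return (p+q)/2,np.linalg.norm(p-q)
def tool(o,P): return o['ee_rot'].T@(np.asarray(P)-o['eef_pos'])
E
python3 - <<'E'
from h import *
t=cv2.imread('pics/top0.png');s=cv2.imread('pics/scene0.png')
f=lambda i,x,y,w,h,k:cv2.resize(i[y:y+h,x:x+w],None,fx=k,fy=k,interpolation=cv2.INTER_CUBIC)
a=np.hstack([f(t,144,195,133,100,3),f(s,200,180,133,100,3)])
b=np.hstack([f(t,335,150,133,100,3),f(s,355,235,133,100,3)])
cv2.imwrite('pics/z.png',np.vstack([a,b])[:, :800])
c=cam('top')
h=cv2.cvtColor(t,cv2.COLOR_BGR2HSV)
# mat: grey-blue region seeded
m=np.zeros((482,642),np.uint8); im=t.copy(); cv2.floodFill(im,m,(440,300),0,(6,6,6),(6,6,6),8|cv2.FLOODFILL_FIXED_RANGE)
m=m[1:-1,1:-1]; r=cv2.minAreaRect(cv2.findNonZero(m)); bx=onplane(c,cv2.boxPoints(r),.003); print('mat',bx[:,:2],bx.mean(0))
bl=cv2.inRange(h,(105,150,60),(125,255,255)); bl[:155]=0; bl[:, :335]=0; bl[220:]=0; bl[:,425:]=0
r=cv2.minAreaRect(cv2.findNonZero(bl)); bx=onplane(c,cv2.boxPoints(r),.022); print('tray px',cv2.boxPoints(r),'\n',bx[:,:2],bx.mean(0))
E
```

```text
mat [[ 0.5761584  -0.30590322]
 [ 0.59069734 -0.52810979]
 [ 0.36845358 -0.53256168]
 [ 0.35477353 -0.31512347]] [ 0.47252071 -0.42042454  0.003     ]
tray px [[337.8965  167.11209]
 [416.6249  157.9271 ]
 [422.12283 205.05234]
 [343.39444 214.23734]] 
 [[ 0.73733264 -0.13142696]
 [ 0.7584066  -0.3264657 ]
 [ 0.63996786 -0.33561218]
 [ 0.61948699 -0.14277309]] [ 0.68879852 -0.23406948  0.022     ]
```

View pics/z.png

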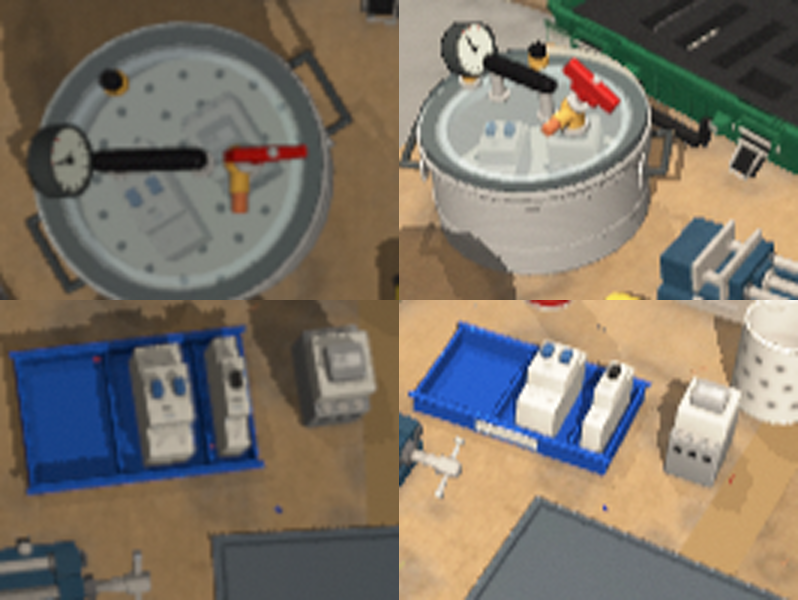

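The tray holds the two-pole breaker (blue toggles), and the uncleaned part beside it is the contactor. So I need the contactor from the pot, which is at upper right in the top view. Next I'll triangulate the tap and the bar.

Run:
```python
from h import *
T,S=cam('top'),cam('scene')
def red(f,x0,y0,x1,y1):
    h=cv2.cvtColor(cv2.imread(f),cv2.COLOR_BGR2HSV); m=cv2.inRange(h,(0,180,90),(6,255,255))|cv2.inRange(h,(174,180,90),(180,255,255))
    k=np.zeros_like(m);k[y0:y1,x0:x1]=m[y0:y1,x0:x1]; p=cv2.findNonZero(k)[:,0].astype(float); return cv2.minAreaRect(p.astype(np.float32)),p.mean(0)
a,am=red('pics/top0.png',210,230,255,265); b,bm=red('pics/scene0.png',240,190,290,225)
print(a,b); print('tap',tri(T,am,S,bm))
e1=tri(T,(174.7,248.3),S,(229.3,200)); e2=tri(T,(213,247.7),S,(252,209.3)); print('bar',e1,e2,(e1[0]+e2[0])/2)
d=e1[0]-e2[0]; print('yaw lidx',np.degrees(np.arctan2(d[1],d[0])),np.linalg.norm(d))
print('pot c top px -> ',onplane(T,(144+185/3,195+160/3),.117))
o=get_obs(); print(proj(T,(e1[0]+e2[0])/2))
```

```text
((232.0, 246.0), (4.0, 26.0), 90.0) ((262.5000305175781, 209.00003051757812), (20.50609588623047, 7.77817440032959), 45.0)
tap (array([0.52784231, 0.10476587, 0.17410949]), np.float64(0.0014128097230838841))
bar (array([0.52683958, 0.22968756, 0.15438627]), np.float64(6.333467110248312e-05)) (array([0.52736193, 0.14685363, 0.15489597]), np.float64(0.000909820461996679)) [0.52710075 0.1882706  0.15464112]
yaw lidx 90.36130232336451 0.08283714532261331
pot c top px ->  [[0.52991747 0.17101824 0.117     ]]
[[193.93861376 247.92651968]]
```

```bash
cat >> h.py <<'E'
from scipy.spatial.transform import Rotation as Ro
np.set_printoptions(precision=4,suppress=True)
def plan(P,R,n=1,o=None,s=None):
    """n calls, straight line; s=start (pos,R) else measured. prints end-of-call linear/turn"""
    if s is None:
        o=o or get_obs(); s=(o['eef_pos'],o['ee_rot'])
    p,R0=s; rv=Ro.from_matrix(R0.T@R).as_rotvec(); print('dist',np.linalg.norm(P-p),'deg',np.degrees(np.linalg.norm(rv)))
    for i in range(n):
        Ri=R0@Ro.from_rotvec(rv*i/n).as_matrix()
        print(np.round(Ri.T@(np.asarray(P)-p)/n,4).tolist(),np.round(np.degrees(rv)/n,2).tolist())
def tapR(yaw):  # yaw of lid x, deg; closed tap
    a=np.radians(yaw); lx=np.array([np.cos(a),np.sin(a),0]); st=np.cos(np.radians(35))*np.array([0,0,1])-np.sin(np.radians(35))*lx
    z=-st; y=np.cross(lx,[0,0,1.]); return np.c_[np.cross(y,z),y,z]
def downR(yd): # tool y direction deg, pointing down
    a=np.radians(yd); y=np.array([np.cos(a),np.sin(a),0]); z=np.array([0,0,-1.]); return np.c_[np.cross(y,z),y,z]
E
python3 - <<'E'
from h import *
R=tapR(90.4); g=np.array([.5278,.1045,.174]); P=g-R[:,2]*(.15-.019); print(P)
plan(P,R,3)
E
```

```text
[0.5283 0.0294 0.2813]
dist 0.6691242922422327 deg 81.63841155158177
[-0.1679, -0.1458, -0.0168] [-7.64, 9.95, 24.15]
[-0.205, -0.0603, -0.0638] [-7.64, 9.95, 24.15]
[-0.1955, 0.037, -0.1009] [-7.64, 9.95, 24.15]
```

Call:
drive_tool(linear=[[-0.034,-0.029,-0.013],[-0.067,-0.058,-0.027],[-0.101,-0.087,-0.03],[-0.134,-0.117,-0.03],[-0.168,-0.146,-0.03]], turn=[[-1.5,2,4.8],[-3,4,9.7],[-4.6,6,14.5],[-6.1,8,19.3],[-7.6,9.9,24.1]], gripper=[0,0,0,0,0])

```text
time: 0.6
eef_pos: [0.2778, 0.3953, 0.2612]
ee_rot: [[-0.768, 0.634, -0.093], [0.61, 0.768, 0.195], [0.195, 0.093, -0.976]]
ft_force: [0.3, 0.2, -0.4]
grip_width: 0.085
finger_force: 0.0
```

Call:
drive_tool(linear=[[-0.041,-0.012,-0.013],[-0.082,-0.024,-0.025],[-0.123,-0.036,-0.038],[-0.164,-0.048,-0.051],[-0.205,-0.06,-0.064]], turn=[[-1.5,2,4.8],[-3,4,9.7],[-4.6,6,14.5],[-6.1,8,19.3],[-7.6,9.9,24.1]], gripper=[0,0,0,0,0])

```text
time: 1.1
eef_pos: [0.4039, 0.2117, 0.2787]
ee_rot: [[-0.421, 0.902, -0.094], [0.813, 0.422, 0.401], [0.401, 0.093, -0.911]]
ft_force: [0.5, 0.3, -0.5]
grip_width: 0.0854
finger_force: 0.0
```

Call:
drive_tool(linear=[[-0.039,0.007,-0.02],[-0.078,0.015,-0.04],[-0.117,0.022,-0.061],[-0.156,0.03,-0.081],[-0.195,0.037,-0.1]], turn=[[-1.5,2,4.8],[-3,4,9.7],[-4.6,6,14.5],[-6.1,8,19.3],[-7.6,9.9,24.1]], gripper=[0,0,0,0,0])

```text
time: 1.6
eef_pos: [0.5296, 0.0289, 0.2951]
ee_rot: [[-0.005, 1.0, -0.003], [0.819, 0.006, 0.574], [0.574, 0.0, -0.819]]
ft_force: [0.7, 0.3, -0.0]
grip_width: 0.0854
finger_force: 0.0
```

Run:
```python
from h import *
o=get_obs(); w=get_image('wrist'); cv2.imwrite('pics/w1.png',w[:,:,::-1]); print(o['time'],o['eef_pos'],o['joints'])
c=cam('wrist',o); R=tapR(90.4); g=np.array([.5278,.1045,.174]); print('pred px',proj(c,[g,[.527,.188,.155]]))
plan(g-R[:,2]*(.15-.019),R,1,o)
h=cv2.cvtColor(w,cv2.COLOR_RGB2HSV); m=cv2.inRange(h,(0,180,70),(6,255,255))|cv2.inRange(h,(174,180,70),(180,255,255))
n,l,st,ce=cv2.connectedComponentsWithStats(m); i=1+st[1:,4].argmax(); print(st[i],ce[i]); p=cv2.findNonZero((l==i).astype(np.uint8)); print(cv2.minAreaRect(p))
```

```text
1.6 [0.5296 0.0289 0.2951] [-24.0051   1.4325  91.8484  32.1577 100.8885 -22.1217]
pred px [[315.8645 232.362 ]
 [315.8873 147.5294]]
dist 0.01383825015111932 deg 0.07844424557776786
[-0.0075, -0.0013, 0.0115] [0.05, 0.0, -0.06]
[314 202  12  34 250] [319.252 218.66 ]
((318.953857421875, 218.63079833984375), (33.4893798828125, 9.922778129577637), 82.87498474121094)
```

View pics/w1.png

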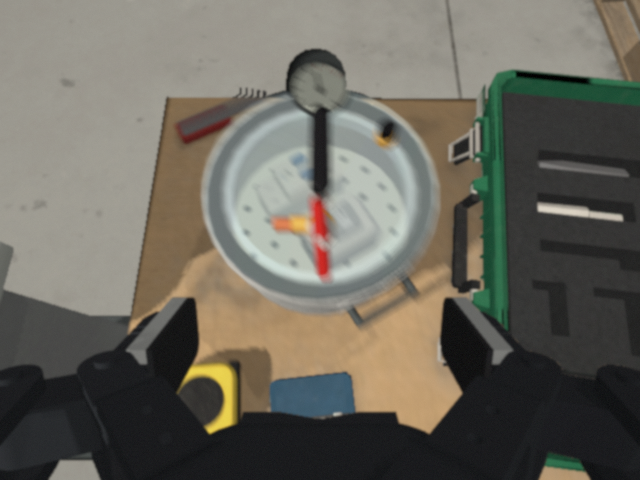

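The tap is a red line from (317,200) to (323,278), the bar runs from (320,110) to (320,190), and the gauge is at (317,80). The picture is slightly blurred, so I'll take a settled one.

Run:
```python
from h import *
get_image('wrist'); o=get_obs(); w=get_image('wrist'); cv2.imwrite('pics/w2.png',w[:,:,::-1]); print(o['eef_pos'],o['ee_rot'])
c=cam('wrist',o)
h=cv2.cvtColor(w,cv2.COLOR_RGB2HSV); m=cv2.inRange(h,(0,150,50),(7,255,255))|cv2.inRange(h,(172,150,50),(180,255,255))
k=np.zeros_like(m);k[185:295,300:345]=m[185:295,300:345]; p=cv2.findNonZero(k); r=cv2.minAreaRect(p); print(r,len(p))
v=cv2.fitLine(p,cv2.DIST_L2,0,.01,.01).ravel(); print(v,p[:,0].min(0),p[:,0].max(0))
# back-project ends on outer face of paddle (plane 12mm beyond grip, normal=stem)
R=tapR(90.4); g=np.array([.5278,.1045,.174]); n=-R[:,2]; K=c[0]
def onpl(uv,P0):
    d=c[1]@np.array([(uv[0]-K[0,2])/K[0,0],-(uv[1]-K[1,2])/K[1,1],-1]); return c[2]+d*(n@(P0-c[2])/(n@d))
bp=cv2.boxPoints(r); bp=bp[bp[:,1].argsort()]; A,B=bp[:2].mean(0),bp[2:].mean(0); print(A,B)
f=lambda uv:onpl(uv,g+.012*n)
a,b=f(A),f(B); print(a,b,np.linalg.norm(a-b),'centre grip',(a+b)/2-.012*n); d=R.T@(a-b); print('angle in tool',np.degrees(np.arctan2(d[1],d[0])))
# bar
dk=(w.max(2)<45).astype(np.uint8); kk=np.zeros_like(dk); kk[120:196,300:340]=dk[120:196,300:340]; q=cv2.findNonZero(kk); v=cv2.fitLine(q,cv2.DIST_L2,0,.01,.01).ravel(); print('bar',v,q[:,0].min(0),q[:,0].max(0))
vx=lambda y:(v[2]+v[0]/v[1]*(y-v[3]),y); P=onplane(c,[vx(125),vx(q[:,0,1].max())],.1635); print(P, np.degrees(np.arctan2(*(P[0]-P[1])[1::-1])))
```

```text
[0.5303 0.0262 0.2931] [[ 0.0006  1.     -0.0027]
 [ 0.8195  0.0011  0.5731]
 [ 0.5731 -0.0026 -0.8195]]
((315.7352600097656, 228.05880737304688), (80.30123138427734, 15.262603759765625), 85.60128784179688) 874
[  0.101    0.9949 315.2643 227.0721] [306 188] [324 268]
[312.6559 188.0265] [318.8147 268.0912]
[0.5266 0.1228 0.2014] [0.5307 0.0758 0.1685] 0.057488570391339325 centre grip [0.5286 0.1062 0.1752]
angle in tool -3.807575588364829
bar [  0.0259   0.9997 314.6583 151.4753] [306 120] [323 185]
[[0.5265 0.2002 0.1635]
 [0.528  0.1446 0.1635]] 91.5626170088706
```

Run:
```python
from h import *
R=tapR(92); g=np.array([.5286,.1062,.1752]); plan(g+R[:,2]*.019,R,1)
```

```text
dist 0.1607231957686372 deg 1.70122070223805
[-0.0041, -0.0004, 0.1607] [0.89, 0.03, -1.45]
```

Call:
drive_tool(linear=[[-0.004,0,0.04],[-0.004,0,0.08],[-0.004,0,0.12],[-0.004,0,0.14],[-0.004,0,0.15]], turn=[[0.9,0,-1.5],[0.9,0,-1.5],[0.9,0,-1.5],[0.9,0,-1.5],[0.9,0,-1.5]], gripper=[110,110,110,110,110])

```text
time: 2.25
eef_pos: [0.526, 0.1159, 0.1679]
ee_rot: [[-0.036, 0.999, -0.025], [0.819, 0.044, 0.572], [0.573, 0.0, -0.82]]
ft_force: [-0.6, 0.2, 0.9]
grip_width: 0.0484
finger_force: 0.0
```

Run:
```python
from h import *
R=tapR(92); g=np.array([.5286,.1062,.1752]); w=get_image('wrist'); cv2.imwrite('pics/w3.png',w[:,:,::-1]);plan(g+R[:,2]*.019,R,1); o=get_obs(); print(o['ft_force'],o['grip_width'])
```

```text
dist 0.008456544622729342 deg 0.47693824502988963
[-0.0038, 0.0021, 0.0073] [-0.26, 0.04, 0.4]
[-0.7357  0.1632 -1.0089] 0.04829681317629402
```

View pics/w3.png

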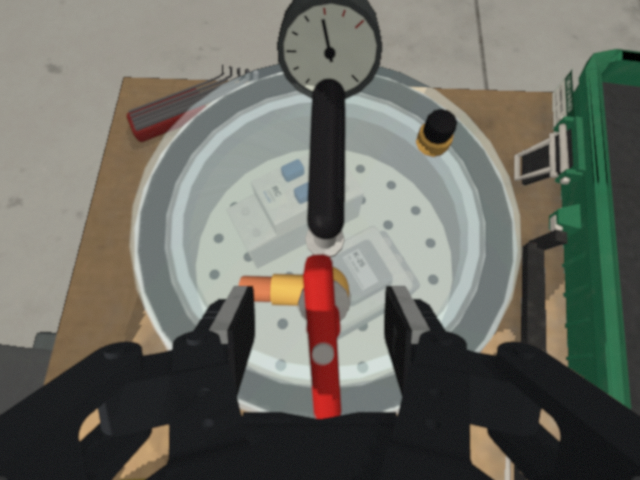

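The tap paddle is centred between the fingers, running (318,258)–(327,415) with its pivot at (322,353). I'll go in and close.

Call:
drive_tool(linear=[[-0.004,0.001,0.007],[-0.004,0.002,0.007],[-0.004,0.002,0.007],[-0.004,0.002,0.007],[-0.004,0.002,0.007]], turn=[[0,0,0],[0,0,0],[0,0,0],[0,0,0],[0,0,0]], gripper=[110,110,255,255,255], force=40)

```text
time: 2.8
eef_pos: [0.5281, 0.1136, 0.163]
ee_rot: [[-0.035, 0.999, -0.025], [0.819, 0.043, 0.572], [0.572, -0.001, -0.82]]
ft_force: [-12.4, -5.4, 11.2]
grip_width: 0.0093
finger_force: 39.1
```

Call:
drive_tool(linear=[[0,0,0],[0,0,0],[0,0,0],[0,0,0],[0,0,0]], turn=[[0,0,0],[0,0,0],[0,0,0],[0,0,0],[0,0,0]], gripper=[255,255,255,255,255])

```text
time: 3.3
eef_pos: [0.5283, 0.1136, 0.163]
ee_rot: [[-0.035, 0.999, -0.024], [0.819, 0.043, 0.572], [0.572, 0.0, -0.82]]
ft_force: [-17.1, -6.9, 12.5]
grip_width: 0.0092
finger_force: 39.9
```

Run:
```python
from h import *
R=tapR(92); g=np.array([.5286,.1062,.1752]); plan(g+R[:,2]*.019,R,1); o=get_obs(); print(o['ft_force'],o['ft_torque'],o['grip_width'],o['finger_force'],o['joints'])
```

```text
dist 0.0048071675921950085 deg 0.44641889035494714
[0.001, 0.0001, 0.0047] [-0.25, 0.08, 0.36]
[-17.1356  -6.8648  12.5462] [-0.0941  2.0611  1.495 ] 0.009242214760736353 39.94313523173332 [-15.416    5.1527 102.175   33.123   85.602  -24.3111]
```

Call:
drive_tool(linear=[[0,-0.001,-0.003],[0,-0.001,-0.003],[0,-0.001,-0.003],[0,-0.001,-0.003],[0,-0.001,-0.003]], turn=[[0,0,0],[0,0,-5],[0,0,-10],[0,0,-15],[0,0,-20]], gripper=[255,255,255,255,255])

```text
time: 3.8
eef_pos: [0.5276, 0.113, 0.1633]
ee_rot: [[-0.377, 0.926, -0.024], [0.754, 0.321, 0.573], [0.538, 0.198, -0.819]]
ft_force: [-4.5, 4.3, -5.4]
grip_width: 0.0093
finger_force: 41.2
```

Run:
```python
from h import *
o=get_obs(); print(o['eef_pos'],o['ee_rot'].T@o['ft_force'],o['ee_rot'].T@o['ft_torque'],o['joints'],o['grip_width'])
```

```text
[0.5276 0.113  0.1633] [ 2.0349 -3.8577  7.0425] [0.4249 0.1327 0.0607] [-15.5308   5.0429 102.2767  33.1638  85.6649 -44.534 ] 0.009342098040050893
```

Forces are small and the torque is 0.06 N·m, as expected, so I'll keep turning.

Call:
drive_tool(linear=[[0,0,0],[0,0,0],[0,0,0],[0,0,0],[0,0,0]], turn=[[0,0,-7],[0,0,-14],[0,0,-21],[0,0,-28],[0,0,-35]], gripper=[255,255,255,255,255])

```text
time: 4.3
eef_pos: [0.5271, 0.1127, 0.1631]
ee_rot: [[-0.84, 0.542, -0.025], [0.432, 0.697, 0.572], [0.327, 0.47, -0.82]]
ft_force: [-7.6, 1.9, -3.5]
grip_width: 0.0094
finger_force: 41.6
```

Call:
drive_tool(linear=[[0,0,0],[0,0,0],[0,0,0],[0,0,0],[0,0,0]], turn=[[0,0,-6],[0,0,-12],[0,0,-18],[0,0,-24],[0,0,-30]], gripper=[255,255,255,255,255])

```text
time: 4.8
eef_pos: [0.527, 0.1122, 0.1629]
ee_rot: [[-0.998, 0.05, -0.025], [0.027, 0.82, 0.572], [0.049, 0.57, -0.82]]
ft_force: [-7.8, -2.1, -4.7]
grip_width: 0.009
finger_force: 41.7
```

Run:
```python
from h import *
o=get_obs(); print(o['eef_pos'],o['ee_rot'].T@o['ft_force'],o['ee_rot'].T@o['ft_torque'],o['joints'],o['grip_width'])
```

```text
[0.527  0.1122 0.1629] [ 7.4967 -4.8165  2.8486] [0.8751 0.9695 0.1302] [ -15.5754    5.0397  102.3002   33.053    85.711  -109.5761] 0.009029885933369048
```

Call:
drive_tool(linear=[[0,0,0],[0,0,0],[0,0,0],[0,0,0],[0,0,0]], turn=[[0,0,-2.5],[0,0,-5],[0,0,-6],[0,0,-7],[0,0,-7]], gripper=[255,255,255,255,255])

```text
time: 5.3
eef_pos: [0.5275, 0.1124, 0.1629]
ee_rot: [[-0.997, -0.067, -0.024], [-0.069, 0.817, 0.572], [-0.019, 0.572, -0.82]]
ft_force: [-5.9, 1.3, -5.7]
grip_width: 0.0091
finger_force: 47.5
```

Run:
```python
from h import *
o=get_obs(); print(o['eef_pos'],o['ee_rot'].T@o['ft_force'],o['ee_rot'].T@o['ft_torque'],o['joints'],o['grip_width'])
```

```text
[0.5275 0.1124 0.1629] [ 5.9478 -1.7691  5.5395] [0.7304 0.8088 0.8717] [ -15.5666    5.0533  102.2902   33.0989   85.6507 -116.3078] 0.00905983009827182
```

The torque jumped to 0.87 N·m, so the tap is at its open stop. Next I'll release a little and back straight out along the stem.

Call:
drive_tool(linear=[[0,0,0],[0,0,0],[0,0,0],[0,0,-0.02],[0,0,-0.05]], turn=[[0,0,1],[0,0,1],[0,0,1],[0,0,1],[0,0,1]], gripper=[175,175,175,175,175])

```text
time: 5.8
eef_pos: [0.5294, 0.0844, 0.2049]
ee_rot: [[-0.998, -0.052, -0.023], [-0.056, 0.818, 0.573], [-0.011, 0.573, -0.82]]
ft_force: [0.0, -0.3, 1.1]
grip_width: 0.0268
finger_force: 0.0
```

Call:
drive_tool(linear=[[0,0,-0.03],[0,0,-0.06],[0,0,-0.1],[0,0,-0.1],[0,0,-0.1]], turn=[[0,0,6],[0,0,14],[0,0,22],[0,0,30],[0,0,38]], gripper=[120,120,120,120,120])

```text
time: 6.3
eef_pos: [0.5335, 0.0255, 0.2895]
ee_rot: [[-0.816, 0.577, -0.016], [0.467, 0.676, 0.571], [0.34, 0.458, -0.821]]
ft_force: [0.8, -0.3, -0.2]
grip_width: 0.0452
finger_force: 0.0
```

Run:
```python
from h import *
o=get_obs(); cv2.imwrite('pics/w4.png',get_image('wrist')[:,:,::-1]); t=get_image('top')[:,:,::-1]; s=get_image('scene')[:,:,::-1]
cv2.imwrite('pics/top1.png',t); f=lambda i,x,y,w,h,k:cv2.resize(i[y:y+h,x:x+w],None,fx=k,fy=k,interpolation=cv2.INTER_CUBIC)
cv2.imwrite('pics/z2.png',np.hstack([f(t,144,195,133,100,3),f(s,200,180,133,100,3)]))
R=downR(1.5); P=np.array([.527,.1882,.30]); plan(P,R,2,o)
```

```text
dist 0.16321548775946207 deg 63.14210539790913
[0.0424, 0.0555, 0.0422] [8.09, -16.12, 25.91]
[0.0719, 0.0334, 0.0192] [8.09, -16.12, 25.91]
```

View pics/w4.png

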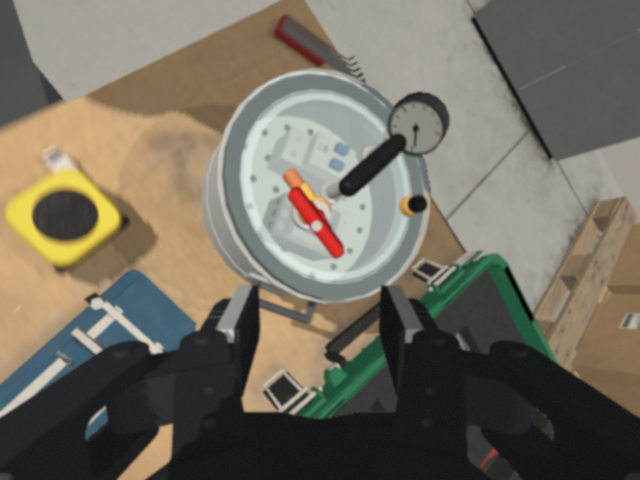

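The red paddle, (297,195)–(337,252), now lies square to the bar, (345,190)–(400,145), and the needle has dropped, so the tap is open. Next I'll go above the bar.

Call:
drive_tool(linear=[[0.008,0.011,0.004],[0.017,0.022,0.012],[0.025,0.033,0.022],[0.034,0.044,0.032],[0.042,0.055,0.042]], turn=[[1.6,-3.2,5.2],[3.2,-6.4,10.4],[4.9,-9.7,15.5],[6.5,-12.9,20.7],[8.1,-16.1,25.9]], gripper=[110,110,110,110,110])

```text
time: 6.95
eef_pos: [0.5285, 0.1081, 0.293]
ee_rot: [[-0.478, 0.876, 0.063], [0.846, 0.44, 0.3], [0.235, 0.197, -0.952]]
ft_force: [0.1, -0.3, -0.0]
grip_width: 0.0486
finger_force: 0.0
```

Call:
drive_tool(linear=[[0.014,0.007,0.004],[0.029,0.013,0.008],[0.043,0.02,0.012],[0.058,0.027,0.015],[0.072,0.033,0.019]], turn=[[1.6,-3.2,5.2],[3.2,-6.4,10.4],[4.9,-9.7,15.5],[6.5,-12.9,20.7],[8.1,-16.1,25.9]], gripper=[110,110,110,110,110])

```text
time: 7.45
eef_pos: [0.5242, 0.1898, 0.2988]
ee_rot: [[-0.035, 0.999, -0.0], [0.999, 0.035, 0.0], [0.0, -0.0, -1.0]]
ft_force: [0.3, -0.3, -0.3]
grip_width: 0.0488
finger_force: 0.0
```

Run:
```python
from h import *
get_image('wrist'); o=get_obs(); w=get_image('wrist'); cv2.imwrite('pics/w5.png',w[:,:,::-1]); c=cam('wrist',o)
print(o['eef_pos'],o['ee_rot'],o['joints'],proj(c,[[.527,.1882,.1635],[.527,.1,.17],[.527,.22,.16]]))
R=downR(1.5); P=np.array([.527,.1882,.174-.019-.019]); plan(P,R,1,o)
dk=(w.max(2)<45).astype(np.uint8); n,l,st,ce=cv2.connectedComponentsWithStats(dk); print([ (st[i].tolist(),ce[i].tolist()) for i in range(1,n) if st[i,4]>300])
```

```text
[0.5236 0.1926 0.2983] [[-0.03    0.9995 -0.0029]
 [ 0.9995  0.03   -0.0014]
 [-0.0013 -0.0029 -1.    ]] [14.9503  0.0668 86.0674 -0.034  94.0469 13.2286] [[322.9289 230.4909]
 [319.1741 346.7424]
 [324.3754 184.9443]]
dist 0.1623465922355583 deg 0.28644098141093005
[-0.0043, 0.0037, 0.1622] [-0.17, 0.07, 0.22]
[([492, 110, 22, 20, 318], [502.28930817610063, 118.86477987421384]), ([313, 168, 21, 111, 1566], [324.6296296296296, 220.8167305236271]), ([547, 265, 93, 22, 824], [601.9393203883495, 275.3519417475728]), ([0, 287, 640, 193, 64672], [323.4112753587333, 415.18513421573476]), ([518, 296, 42, 45, 757], [539.5733157199471, 321.34874504623514]), ([569, 306, 65, 53, 1332], [605.5382882882883, 335.9527027027027])]
```

View pics/w5.png

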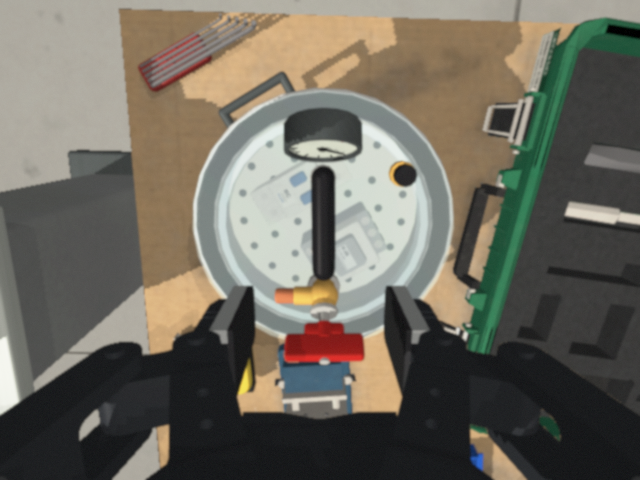

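The bar runs (323,168)–(323,278), aligned with the tool's x. The contactor is at (348,243) and the breaker at (285,193). Next I'll go down onto the bar.

Call:
drive_tool(linear=[[-0.001,0.004,0.04],[-0.002,0.004,0.08],[-0.002,0.004,0.12],[-0.002,0.004,0.15],[-0.002,0.004,0.162]], turn=[[0,0,0.2],[0,0,0.2],[0,0,0.2],[0,0,0.2],[0,0,0.2]], gripper=[110,110,110,110,110])

```text
time: 8.05
eef_pos: [0.5258, 0.1859, 0.132]
ee_rot: [[-0.033, 0.999, -0.007], [0.999, 0.033, 0.001], [0.002, -0.007, -1.0]]
ft_force: [-1.2, -0.0, 0.1]
grip_width: 0.0486
finger_force: 0.0
```

Call:
drive_tool(linear=[[0,0,0],[0,0,0],[0,0,0],[0,0,0],[0,0,0]], turn=[[0,0,0],[0,0,0],[0,0,0],[0,0,0],[0,0,0]], gripper=[110,255,255,255,255], force=100)

```text
time: 8.55
eef_pos: [0.5264, 0.1871, 0.1385]
ee_rot: [[-0.031, 1.0, -0.005], [1.0, 0.031, 0.002], [0.002, -0.005, -1.0]]
ft_force: [-19.0, -3.3, 13.8]
grip_width: 0.0155
finger_force: 100.8
```

Run:
```python
from h import *
o=get_obs(); print(o['eef_pos'],o['ft_force'],o['ft_torque'],o['grip_width'],o['finger_force'],o['joints'],o['ee_rot'])
```

```text
[0.5264 0.1871 0.1385] [-19.0382  -3.2734  13.769 ] [-0.5459  3.1918  0.2224] 0.01549078499234963 100.78190267086029 [14.1998  4.9297 97.8547  0.1701 77.464  12.3967] [[-0.0308  0.9995 -0.0049]
 [ 0.9995  0.0308  0.0017]
 [ 0.0019 -0.0049 -1.    ]]
```

Call:
drive_tool(linear=[[0,-0.001,0],[0,-0.001,-0.006],[0,-0.001,-0.015],[0,-0.001,-0.025],[0,-0.001,-0.035]], turn=[[0,0,0],[0,0,0],[0,0,0],[0,0,0],[0,0,0]], gripper=[255,255,255,255,255])

```text
time: 9.05
eef_pos: [0.5281, 0.1871, 0.1731]
ee_rot: [[-0.029, 1.0, 0.001], [1.0, 0.029, 0.003], [0.003, 0.001, -1.0]]
ft_force: [0.3, 1.1, -7.2]
grip_width: 0.0149
finger_force: 99.5
```

Call:
drive_tool(linear=[[0,0,-0.02],[0,0,-0.05],[0,0,-0.08],[0,0,-0.11],[0,0,-0.13]], turn=[[0,0,0],[0,0,0],[0,0,0],[0,0,0],[0,0,0]], gripper=[255,255,255,255,255])

```text
time: 9.55
eef_pos: [0.5286, 0.1869, 0.306]
ee_rot: [[-0.029, 1.0, 0.004], [1.0, 0.029, 0.003], [0.003, 0.005, -1.0]]
ft_force: [1.1, 0.5, -7.1]
grip_width: 0.015
finger_force: 99.5
```

Run:
```python
from h import *
T=cam('top')
get_image('wrist'); o=get_obs(); w=get_image('wrist'); t=get_image('top'); cv2.imwrite('pics/w6.png',w[:,:,::-1]); cv2.imwrite('pics/top2.png',t[:,:,::-1])
print(o['eef_pos'],o['ft_force'],o['grip_width'],o['joints'])
# mat centre via line fits: corner pixels by outer rim
tt=cv2.imread('pics/top0.png'); h=cv2.cvtColor(tt,cv2.COLOR_BGR2HSV)
m=((abs(h[:,:,0].astype(int)-105)<25)&(h[:,:,1]>15)&(h[:,:,1]<110)&(h[:,:,2]<120)).astype(np.uint8); k=np.zeros_like(m);k[215:335,395:520]=m[215:335,395:520]
k=cv2.morphologyEx(k,cv2.MORPH_OPEN,np.ones((5,5))); r=cv2.minAreaRect(cv2.findNonZero(k)); b=onplane(T,cv2.boxPoints(r),.003); print(cv2.boxPoints(r),b,b.mean(0),np.linalg.norm(b-np.roll(b,1,0),axis=1))
f=lambda i,x,y,w,h,k:cv2.resize(i[y:y+h,x:x+w],None,fx=k,fy=k,interpolation=cv2.INTER_CUBIC)
cv2.imwrite('pics/z3.png',np.vstack([f(t[:,:,::-1],144,160,240,180,2),cv2.resize(w[:,:,::-1],(480,360))])[:600])
```

```text
[0.5297 0.1871 0.3095] [ 0.2917 -0.5877 -2.5391] 0.015014579060458125 [14.1444 -0.1324 85.1103  0.1295 94.4666 12.4738]
[[405.6063 229.0929]
 [503.3718 222.5752]
 [509.8806 320.2079]
 [412.1151 326.7256]] [[ 0.5838 -0.2966  0.003 ]
 [ 0.5972 -0.5391  0.003 ]
 [ 0.3586 -0.5412  0.003 ]
 [ 0.3461 -0.3043  0.003 ]] [ 0.4714 -0.4203  0.003 ] [0.2378 0.2428 0.2386 0.2372]
```

Run:
```python
from h import *
o={'eef_pos':np.array([.5236,.1926,.2983]),'ee_rot':np.array([[-0.03,.9995,-.0029],[.9995,.03,-.0014],[-.0013,-.0029,-1]])}; c=cam('wrist',o)
w=cv2.imread('pics/w5.png'); h=cv2.cvtColor(w,cv2.COLOR_BGR2HSV)
# outer edge of grey flange: unsaturated vs brown table, radial scan from centre
pts=[]
for a in np.radians(np.arange(0,360,2)):
    d=np.array([np.cos(a),np.sin(a)]); prof=[h[int(215+r*d[1]),int(323+r*d[0]),1] for r in range(100,150)]
    i=next((i for i,v in enumerate(prof) if v>60),None)
    if i and 300>=0 and not (np.degrees(a)>60 and np.degrees(a)<120): pts.append((323+(100+i)*d[0],215+(100+i)*d[1]))
P=onplane(c,pts,.111)[:,:2]
from scipy.optimize import least_squares
f=least_squares(lambda q:np.hypot(P[:,0]-q[0],P[:,1]-q[1])-q[2],[.527,.175,.11],loss='soft_l1',f_scale=.002); print(f.x,len(P))
print('bar',onplane(c,[(323.5,168),(323.5,278),(323.5,223)],.16))
```

```text
[0.5277 0.1782 0.1104] 129
bar [[0.526  0.2317 0.16  ]
 [0.5286 0.1511 0.16  ]
 [0.5273 0.1928 0.16  ]]
```

View pics/z3.png

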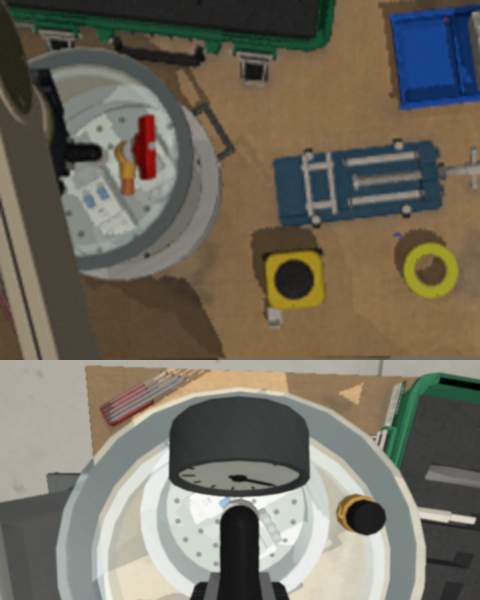

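The lid is held level, with the tap still open. The flange circle fit gives r = 110 mm, against 111 mm expected. Next I'll carry it to the mat.

Run:
```python
from h import *
plan(np.array([.471,-.410,.29]),downR(1.7),1)
```

```text
dist 0.5999474865022073 deg 0.33069899631246535
[-0.5951, -0.0754, 0.0119] [0.27, -0.19, -0.02]
```

Call:
drive_tool(linear=[[-0.015,-0.002,0],[-0.045,-0.006,0],[-0.085,-0.011,0],[-0.13,-0.017,0],[-0.175,-0.022,0]], turn=[[0.3,-0.2,0],[0.3,-0.2,0],[0.3,-0.2,0],[0.3,-0.2,0],[0.3,-0.2,0]], gripper=[255,255,255,255,255])

```text
time: 10.2
eef_pos: [0.5091, 0.0093, 0.2987]
ee_rot: [[-0.03, 1.0, -0.009], [1.0, 0.03, -0.002], [-0.001, -0.009, -1.0]]
ft_force: [0.9, 0.2, -7.8]
grip_width: 0.0153
finger_force: 99.5
```

Call:
drive_tool(linear=[[-0.045,-0.006,0],[-0.09,-0.012,0],[-0.135,-0.018,0],[-0.18,-0.023,0],[-0.225,-0.028,0]], turn=[[0,0,0],[0,0,0],[0,0,0],[0,0,0],[0,0,0]], gripper=[255,255,255,255,255])

```text
time: 10.7
eef_pos: [0.4876, -0.2166, 0.2993]
ee_rot: [[-0.029, 1.0, -0.009], [1.0, 0.029, -0.0], [-0.0, -0.009, -1.0]]
ft_force: [0.1, 1.0, -7.4]
grip_width: 0.0151
finger_force: 99.5
```

Call:
drive_tool(linear=[[-0.045,-0.006,0],[-0.09,-0.012,0.005],[-0.13,-0.017,0.01],[-0.165,-0.021,0.01],[-0.185,-0.024,0.01]], turn=[[0,0,0],[0,0,0],[0,0,0],[0,0,0],[0,0,0]], gripper=[255,255,255,255,255])

```text
time: 11.2
eef_pos: [0.4682, -0.4029, 0.2886]
ee_rot: [[-0.027, 1.0, -0.01], [1.0, 0.027, 0.001], [0.001, -0.01, -1.0]]
ft_force: [-0.2, 0.3, -7.9]
grip_width: 0.0151
finger_force: 99.5
```

Run:
```python
from h import *
get_image('wrist');t=get_image('top'); o=get_obs(); print(o['eef_pos'],o['ee_rot'],o['ft_force'],o['ft_torque'],o['joints'])
s=get_image('scene'); cv2.imwrite('pics/s3.png',np.hstack([cv2.resize(t[:,:,::-1],(400,300)),s[150:450,240:640,::-1]]))
plan(np.array([.471,-.410,.0505]),downR(1.7),1)
```

```text
[ 0.4681 -0.4031  0.2887] [[-0.0256  0.9996 -0.0102]
 [ 0.9997  0.0256  0.0002]
 [ 0.0005 -0.0102 -0.9999]] [ 0.2362  0.5765 -7.8175] [ 0.1116 -0.0252 -0.0154] [-45.2459   9.7283  76.8473  -0.4069  93.8436 -46.7371]
dist 0.23863359625315247 deg 0.5815961582182624
[-0.009, 0.0043, 0.2384] [-0.55, -0.08, -0.17]
```

View pics/s3.png

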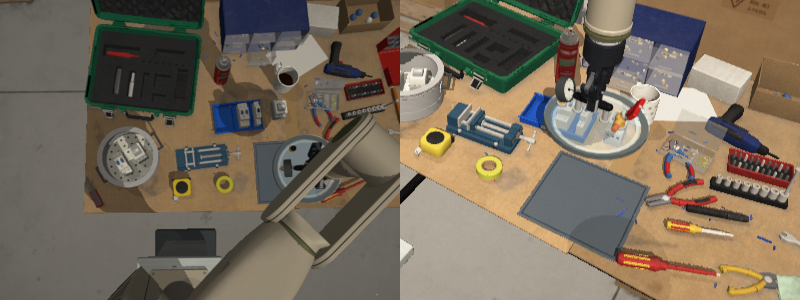

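Call:
drive_tool(linear=[[-0.003,0.001,0.025],[-0.006,0.002,0.07],[-0.007,0.003,0.115],[-0.007,0.003,0.16],[-0.007,0.003,0.19]], turn=[[-0.3,0,0],[-0.3,0,0],[-0.3,0,0],[-0.3,0,0],[-0.3,0,0]], gripper=[255,255,255,255,255])

```text
time: 11.85
eef_pos: [0.4704, -0.4044, 0.0963]
ee_rot: [[-0.03, 1.0, -0.006], [1.0, 0.03, 0.004], [0.004, -0.006, -1.0]]
ft_force: [-1.0, 0.7, -8.9]
grip_width: 0.0154
finger_force: 99.3
```

Call:
drive_tool(linear=[[0,0,0.01],[0,0,0.02],[0,0,0.028],[0,0,0.034],[0,0,0.036]], turn=[[0,0,0],[0,0,0],[0,0,0],[0,0,0],[0,0,0]], gripper=[255,255,255,255,255])

```text
time: 12.35
eef_pos: [0.473, -0.4079, 0.0663]
ee_rot: [[-0.029, 1.0, -0.0], [1.0, 0.029, -0.002], [-0.002, -0.0, -1.0]]
ft_force: [0.2, 0.7, -7.5]
grip_width: 0.0157
finger_force: 99.3
```

Run:
```python
from h import *
o=get_obs(); print(o['eef_pos'],o['ee_rot'],o['ft_force'],o['ft_torque'])
plan(np.array([.471,-.410,.0505]),downR(1.7),1)
```

```text
[ 0.473  -0.4079  0.0663] [[-0.0294  0.9996 -0.0002]
 [ 0.9996  0.0294 -0.0023]
 [-0.0023 -0.0002 -1.    ]] [ 0.1909  0.7163 -7.4916] [ 0.0895  0.0198 -0.0331]
dist 0.016085116848465916 deg 0.13430683034788712
[-0.002, -0.0021, 0.0158] [-0.01, 0.13, -0.01]
```

Call:
drive_tool(linear=[[-0.001,-0.001,0.004],[-0.002,-0.002,0.008],[-0.002,-0.002,0.011],[-0.002,-0.002,0.014],[-0.002,-0.002,0.015]], turn=[[0,0,0],[0,0,0],[0,0,0],[0,0,0],[0,0,0]], gripper=[255,255,255,255,255])

```text
time: 12.85
eef_pos: [0.4706, -0.4097, 0.0506]
ee_rot: [[-0.029, 1.0, -0.001], [1.0, 0.029, -0.002], [-0.002, -0.001, -1.0]]
ft_force: [-0.1, 0.6, -4.2]
grip_width: 0.0152
finger_force: 100.1
```

Run:
```python
from h import *
get_image('wrist');o=get_obs(); print(o['eef_pos'],o['ee_rot'],o['ft_force'],o['ft_torque'])
```

```text
[ 0.4706 -0.4097  0.0507] [[-0.0294  0.9996 -0.0011]
 [ 0.9996  0.0294 -0.0015]
 [-0.0015 -0.0012 -1.    ]] [-0.3801 -0.1355 -5.5935] [0.1484 0.2349 0.0318]
```

Call:
drive_tool(linear=[[0,0,0.001],[0,0,0.0015],[0,0,0.0015],[0,0,0.0015],[0,0,0.0015]], turn=[[0,0,0],[0,0,0],[0,0,0],[0,0,0],[0,0,0]], gripper=[255,255,255,255,255])

```text
time: 13.4
eef_pos: [0.4707, -0.4098, 0.0506]
ee_rot: [[-0.029, 1.0, -0.001], [1.0, 0.029, -0.002], [-0.002, -0.001, -1.0]]
ft_force: [-3.7, 3.9, 4.3]
grip_width: 0.0156
finger_force: 101.3
```

Call:
drive_tool(linear=[[0,0,0],[0,0,0],[0,0,0],[0,0,-0.01],[0,0,-0.03]], turn=[[0,0,0],[0,0,0],[0,0,0],[0,0,0],[0,0,0]], gripper=[150,110,110,110,110])

```text
time: 13.9
eef_pos: [0.4697, -0.4086, 0.0781]
ee_rot: [[-0.029, 1.0, -0.003], [1.0, 0.029, 0.001], [0.001, -0.003, -1.0]]
ft_force: [0.5, -1.2, 0.1]
grip_width: 0.0484
finger_force: 0.0
```

Call:
drive_tool(linear=[[0,0,-0.04],[0,0,-0.09],[0,0,-0.14],[0,0,-0.18],[0,0,-0.2]], turn=[[0,0,0],[0,0,0],[0,0,0],[0,0,0],[0,0,0]], gripper=[80,80,80,80,80])

```text
time: 14.4
eef_pos: [0.4721, -0.4105, 0.2861]
ee_rot: [[-0.029, 1.0, 0.005], [1.0, 0.029, -0.007], [-0.008, 0.005, -1.0]]
ft_force: [0.2, 0.0, 0.7]
grip_width: 0.0586
finger_force: 0.0
```

Run:
```python
from h import *
get_image('wrist'); o=get_obs(); w=get_image('wrist'); s=get_image('scene'); t=get_image('top'); print(o['time'],o['eef_pos'],o['joints'])
for n,i in(('w7',w),('s4',s),('top4',t)): cv2.imwrite(f'pics/{n}.png',i[:,:,::-1])
T=cam('top')
f=lambda i,x,y,w,h,k:cv2.resize(i[y:y+h,x:x+w,::-1],None,fx=k,fy=k,interpolation=cv2.INTER_CUBIC)
cv2.imwrite('pics/z4.png',np.vstack([np.hstack([cv2.resize(w[:,:,::-1],(400,300)),f(s,340,250,200,150,2)]),np.hstack([f(t,144,195,133,100,3),f(s,200,180,133,100,3)])])[:600,:800])
o['x']=0; np.savez('pics/o7.npz',p=o['eef_pos'],R=o['ee_rot'])
plan(np.array([.53,.176,.33]),downR(1.7),3,o)
```

```text
14.45 [ 0.4726 -0.411   0.2884] [-45.6451   9.9855  76.5926  -0.1026  92.7665 -47.3341]Traceback (most recent call last):
  File "<stdin>", line 6, in <module>
    return _nx.concatenate(arrs, 0, dtype=dtype, casting=casting)
           ~~~~~~~~~~~~~~~^^^^^^^^^^^^^^^^^^^^^^^^^^^^^^^^^^^^^^^
ValueError: all the input array dimensions except for the concatenation axis must match exactly, but along dimension 1, the array at index 0 has size 800 and the array at index 1 has size 798
```

Run:
```python
from h import *
plan(np.array([.53,.176,.32]),downR(-58),3)
```

```text
dist 0.5897696395667866 deg 59.68337860813703
[0.1944, 0.0254, -0.0139] [0.02, 0.04, 19.89]
[0.1915, -0.0423, -0.0137] [0.02, 0.04, 19.89]
[0.1657, -0.1049, -0.0136] [0.02, 0.04, 19.89]
```

Call:
drive_tool(linear=[[0.039,0.005,-0.003],[0.078,0.01,-0.006],[0.117,0.015,-0.008],[0.156,0.02,-0.011],[0.194,0.025,-0.014]], turn=[[0,0,4],[0,0,8],[0,0,12],[0,0,16],[0,0,19.9]], gripper=[80,80,80,80,80])

```text
time: 15.1
eef_pos: [0.4892, -0.2126, 0.2904]
ee_rot: [[0.316, 0.949, -0.004], [0.949, -0.316, 0.001], [-0.001, -0.004, -1.0]]
ft_force: [0.3, -0.3, 0.6]
grip_width: 0.0587
finger_force: 0.0
```

Call:
drive_tool(linear=[[0.039,-0.008,-0.003],[0.078,-0.017,-0.006],[0.117,-0.025,-0.008],[0.156,-0.034,-0.011],[0.192,-0.042,-0.014]], turn=[[0,0,4],[0,0,8],[0,0,12],[0,0,16],[0,0,19.9]], gripper=[80,80,80,80,80])

```text
time: 15.6
eef_pos: [0.5092, -0.0171, 0.3043]
ee_rot: [[0.619, 0.785, -0.005], [0.785, -0.619, -0.001], [-0.004, -0.003, -1.0]]
ft_force: [-0.3, -0.8, 0.5]
grip_width: 0.0586
finger_force: 0.0
```

Call:
drive_tool(linear=[[0.033,-0.021,-0.003],[0.066,-0.042,-0.006],[0.1,-0.063,-0.008],[0.133,-0.084,-0.011],[0.166,-0.105,-0.014]], turn=[[0,0,4],[0,0,8],[0,0,12],[0,0,16],[0,0,19.9]], gripper=[80,80,80,80,80])

```text
time: 16.1
eef_pos: [0.5292, 0.1778, 0.3179]
ee_rot: [[0.85, 0.527, -0.005], [0.527, -0.85, -0.002], [-0.005, -0.001, -1.0]]
ft_force: [-0.7, -0.2, 0.1]
grip_width: 0.0585
finger_force: 0.0
```

Run:
```python
from h import *
get_image('wrist'); o=get_obs(); w=get_image('wrist'); s=get_image('scene'); t=get_image('top'); print(o['time'],o['eef_pos'],o['joints'])
for n,i in(('w8',w),('s5',s),('top5',t)): cv2.imwrite(f'pics/{n}.png',i[:,:,::-1])
np.savez('pics/o8.npz',p=o['eef_pos'],R=o['ee_rot'])
f=lambda i,x,y,w,h,k:cv2.resize(i[y:y+h,x:x+w,::-1],None,fx=k,fy=k,interpolation=cv2.INTER_CUBIC)
c=np.zeros((600,800,3),np.uint8); c[:360,:]=0
c[:420,:560]=f(w,40,0,560,420,1); c[420:600,:240]=f(s,360,270,160,120,1.5); c[420:600,240:480]=f(t,385,195,160,120,1.5); c[420:600,480:720]=f(t,310,135,160,120,1.5)
cv2.imwrite('pics/z5.png',c)
```

```text
16.15 [0.529  0.1832 0.3181] [13.7635  0.3246 83.7681  0.1322 96.1446 72.0396]
```

View pics/z5.png

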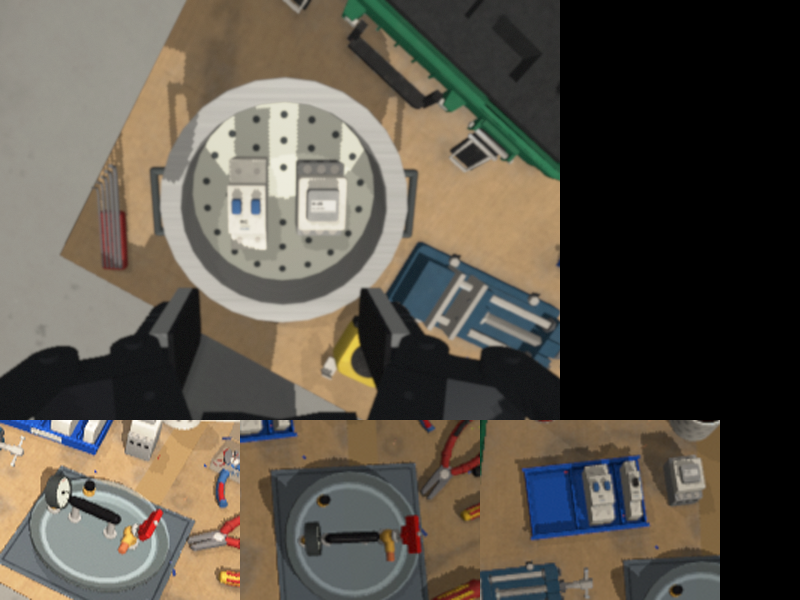

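The contactor in the pot is at z5 (322,200), with edges at columns 297 and 347, square to the tool. The breaker is at (248,205). The lid lies flat, handle up, centred on the mat with the tap open. Next I'll compute the grasp.

Run:
```python
from h import *
d=np.load('pics/o8.npz'); o={'eef_pos':d['p'],'ee_rot':d['R']}; c=cam('wrist',o)
pc=onplane(c,[(325,200)],.105)[0]; L,Rr=onplane(c,[(337,205),(387,205)],.093)
rim=onplane(c,[(203,200),(447,200),(325,78),(325,322)],.105); print('rim',np.linalg.norm(rim[0]-rim[1]),np.linalg.norm(rim[2]-rim[3]))
print('pot',pc,'edges',L,Rr,np.linalg.norm(L-Rr),'mid',(L+Rr)/2)
R=downR(-58); a=pc+.035*R[:,1]; print('expected contactor',a, 'tool-frame', R.T@((L+Rr)/2-pc))
# length ends: base end row 237 and far end 163 assumed at z .09
e=onplane(c,[(362,163),(362,237)],.085); print('x ext',(e-pc)@R[:,0])
m=cv2.imread('pics/w8.png'); print(m[205,328:396:2].mean(1).round().tolist())
```

```text
rim 0.21694996002227576 0.22074916285487228
pot [0.5353 0.181  0.105 ] edges [0.5354 0.1679 0.093 ] [0.5597 0.1287 0.093 ] 0.04608925350088602 mid [0.5476 0.1483 0.093 ]
expected contactor [0.5538 0.1513 0.105 ] tool-frame [-0.0069  0.0342  0.012 ]
x ext [ 0.0306 -0.0397]
[158.0, 158.0, 159.0, 146.0, 107.0, 166.0, 224.0, 229.0, 222.0, 160.0, 151.0, 184.0, 201.0, 201.0, 208.0, 195.0, 192.0, 208.0, 228.0, 230.0, 230.0, 230.0, 230.0, 226.0, 188.0, 187.0, 219.0, 223.0, 219.0, 167.0, 144.0, 154.0, 160.0, 159.0]
```

Run:
```python
from h import *
R=downR(-58); pc=np.array([.5353,.181,0]); P=pc+R[:,:2]@[-.005,.0342]; P[2]=.065; print(P); plan(P,R,1)
```

```text
[0.5492 0.1493 0.065 ]
dist 0.25524426757211316 deg 0.33422762512514376
[0.0035, 0.034, 0.2529] [-0.02, 0.31, 0.13]
```

Descend to about 50 mm above the grasp first, then check.

Call:
drive_tool(linear=[[0.002,0.017,0.035],[0.003,0.034,0.075],[0.003,0.034,0.115],[0.003,0.034,0.15],[0.003,0.034,0.17]], turn=[[0,0.3,0.1],[0,0.3,0.1],[0,0.3,0.1],[0,0.3,0.1],[0,0.3,0.1]], gripper=[80,80,80,80,80])

```text
time: 16.8
eef_pos: [0.5478, 0.1466, 0.1451]
ee_rot: [[0.85, 0.527, -0.003], [0.527, -0.85, -0.0], [-0.003, -0.002, -1.0]]
ft_force: [-0.7, -0.2, 0.4]
grip_width: 0.0587
finger_force: 0.0
```

Run:
```python
from h import *
get_image('wrist'); o=get_obs(); w=get_image('wrist'); cv2.imwrite('pics/w9.png',w[:,:,::-1]); c=cam('wrist',o); print(o['eef_pos'],o['grip_width'])
R=downR(-58); P=np.array([.5492,.1493,.065]); plan(P,R,1,o)
C=P.copy(); 
for z in(.093,.103): 
    Q=[np.r_[(P+R[:,0]*x+R[:,1]*y)[:2],z] for x,y in((0,-.0225),(0,.0225),(.0,0))]; print(z,proj(c,Q).round(1).tolist())
r=int(proj(c,np.r_[P[:2],.093])[0,1])
for rr in(r-15,r,r+15):
    if rr<480: print(rr,[f"{x}:{int(v)}" for x,v in zip(range(230,420,4),w[rr,230:420:4].mean(1))])
```

```text
[0.5464 0.1464 0.1424] 0.05840040146538004
dist 0.07753702628125421 deg 0.4424880499212884
[0.0044, -0.0008, 0.0774] [-0.17, 0.36, -0.19]
0.093 [[271.5, 257.3], [361.7, 257.1], [316.6, 257.2]]
0.103 [[269.1, 263.9], [363.8, 263.7], [316.4, 263.8]]
242 ['230:88', '234:89', '238:120', '242:130', '246:131', '250:129', '254:138', '258:150', '262:151', '266:150', '270:145', '274:219', '278:218', '282:218', '286:156', '290:159', '294:159', '298:158', '302:160', '306:159', '310:159', '314:158', '318:159', '322:160', '326:160', '330:161', '334:161', '338:160', '342:164', '346:175', '350:216', '354:219', '358:211', '362:130', '366:130', '370:145', '374:149', '378:150', '382:151', '386:149', '390:149', '394:150', '398:151', '402:149', '406:151', '410:86', '414:67', '418:63']
257 ['230:88', '234:88', '238:109', '242:131', '246:131', '250:130', '254:130', '258:130', '262:149', '266:151', '270:145', '274:216', '278:220', '282:219', '286:167', '290:161', '294:208', '298:205', '302:218', '306:196', '310:195', '314:213', '318:219', '322:219', '326:220', '330:220', '334:219', '338:202', '342:162', '346:179', '350:217', '354:220', '358:200', '362:132', '366:130', '370:130', '374:142', '378:150', '382:117', '386:70', '390:112', '394:151', '398:150', '402:151', '406:119', '410:68', '414:68', '418:67']
272 ['230:86', '234:85', '238:97', '242:130', '246:130', '250:130', '254:130', '258:99', '262:46', '266:51', '270:122', '274:216', '278:221', '282:222', '286:172', '290:164', '294:213', '298:202', '302:206', '306:207', '310:207', '314:208', '318:212', '322:214', '326:215', '330:216', '334:216', '338:198', '342:163', '346:188', '350:217', '354:218', '358:191', '362:131', '366:130', '370:132', '374:149', '378:150', '382:149', '386:150', '390:150', '394:149', '398:150', '402:92', '406:69', '410:68', '414:69', '418:67']
```

The contactor's edges are at columns 272 and 360, against a predicted 271.5 and 361.7. It's centred, so I'll descend and grip.

Call:
drive_tool(linear=[[0.002,-0.001,0.02],[0.004,-0.001,0.04],[0.004,-0.001,0.058],[0.004,-0.001,0.07],[0.004,-0.001,0.075]], turn=[[0,0.3,0],[0,0.3,0],[0,0.3,0],[0,0.3,0],[0,0.3,0]], gripper=[80,80,80,80,80])

```text
time: 17.4
eef_pos: [0.5533, 0.1513, 0.0748]
ee_rot: [[0.849, 0.528, 0.007], [0.528, -0.849, 0.004], [0.008, 0.0, -1.0]]
ft_force: [-0.1, 0.8, 0.3]
grip_width: 0.0586
finger_force: 0.0
```

Call:
drive_tool(linear=[[0,0,0],[0,0,0],[0,0,0],[0,0,0],[0,0,0]], turn=[[0,0,0],[0,0,0],[0,0,0],[0,0,0],[0,0,0]], gripper=[80,255,255,255,255], force=60)

```text
time: 17.9
eef_pos: [0.5547, 0.1522, 0.0768]
ee_rot: [[0.849, 0.528, 0.01], [0.528, -0.849, 0.005], [0.011, 0.001, -1.0]]
ft_force: [-0.4, 1.3, 6.3]
grip_width: 0.0433
finger_force: 62.4
```

Run:
```python
from h import *
o=get_obs(); print(o['eef_pos'],o['ee_rot'],o['ft_force'],o['ft_torque'],o['grip_width'],o['finger_force'])
```

```text
[0.5547 0.1522 0.0768] [[ 0.849   0.5283  0.0101]
 [ 0.5283 -0.849   0.0046]
 [ 0.011   0.0014 -0.9999]] [-0.4093  1.3389  6.2833] [ 0.072   0.113  -0.0567] 0.04332305976702549 62.42781043052673
```

The grip sits about 11 mm higher than planned, so I'll open, go lower and regrip.

Call:
drive_tool(linear=[[0,0,0],[0,0,0],[0,0,0],[-0.003,0,0.005],[-0.005,0,0.01]], turn=[[0,0,0],[0,0,0],[0,-0.3,0],[0,-0.6,0],[0,-0.6,0]], gripper=[80,80,80,80,80])

```text
time: 18.4
eef_pos: [0.5493, 0.1492, 0.0647]
ee_rot: [[0.849, 0.528, -0.002], [0.528, -0.849, -0.002], [-0.002, 0.001, -1.0]]
ft_force: [-1.4, -0.3, -0.9]
grip_width: 0.0588
finger_force: 0.0
```

Run:
```python
from h import *
get_image('wrist'); get_image('wrist'); o=get_obs(); print(o['eef_pos'],o['ft_force'],o['grip_width'])
plan(np.array([.5492,.1493,.065]),downR(-58),1,o)
```

```text
[0.5482 0.149  0.0637] [-0.5658 -0.7345 -0.9165] 0.05870162190632635
dist 0.0016488276913644915 deg 0.2625830624172626
[0.001, 0.0002, -0.0013] [-0.02, 0.23, -0.12]
```

Call:
drive_tool(linear=[[0,0,0],[0,0,0],[0,0,0],[0,0,0],[0,0,0]], turn=[[0,0,0],[0,0,0],[0,0,0],[0,0,0],[0,0,0]], gripper=[255,255,255,255,255], force=60)

```text
time: 19.0
eef_pos: [0.5493, 0.1493, 0.065]
ee_rot: [[0.849, 0.528, -0.001], [0.528, -0.849, -0.001], [-0.002, 0.0, -1.0]]
ft_force: [-0.4, -0.1, -3.1]
grip_width: 0.0439
finger_force: 61.5
```

Call:
drive_tool(linear=[[0,0,-0.005],[0,0,-0.02],[0,0,-0.05],[0,0,-0.09],[0,0,-0.13]], turn=[[0,0,0],[0,0,0],[0,0,0],[0,0,0],[0,0,0]], gripper=[255,255,255,255,255])

```text
time: 19.5
eef_pos: [0.5493, 0.1495, 0.1976]
ee_rot: [[0.849, 0.528, -0.001], [0.528, -0.849, -0.001], [-0.002, 0.001, -1.0]]
ft_force: [0.7, -0.0, -3.6]
grip_width: 0.0444
finger_force: 61.7
```

Run:
```python
from h import *
get_image('wrist'); o=get_obs(); T=cam('top')
t=cv2.imread('pics/top5.png'); h=cv2.cvtColor(t,cv2.COLOR_BGR2HSV)
bl=cv2.inRange(h,(105,150,50),(125,255,255)); k=np.zeros_like(bl); k[155:220,335:425]=bl[155:220,335:425]; k=cv2.morphologyEx(k,cv2.MORPH_CLOSE,np.ones((3,3)))
n,l,st,ce=cv2.connectedComponentsWithStats(k); i=1+st[1:,4].argmax(); r=cv2.minAreaRect(cv2.findNonZero((l==i).astype(np.uint8))); bx=onplane(T,cv2.boxPoints(r),.02); print(cv2.boxPoints(r).round(1).tolist(),bx,bx.mean(0),np.linalg.norm(bx-np.roll(bx,1,0),axis=1))
print(o['time'],o['eef_pos'],o['ft_force'],o['grip_width'],o['finger_force'])
plan(np.array([.683,-.179,.24]),downR(-84),3,o)
```

```text
[[337.8999938964844, 167.10000610351562], [416.6000061035156, 157.89999389648438], [422.1000061035156, 205.10000610351562], [343.3999938964844, 214.1999969482422]] [[ 0.7379 -0.1315  0.02  ]
 [ 0.759  -0.3269  0.02  ]
 [ 0.6403 -0.336   0.02  ]
 [ 0.6198 -0.1429  0.02  ]] [ 0.6893 -0.2343  0.02  ] [0.1186 0.1965 0.119  0.1942]
19.55 [0.5531 0.1501 0.2067] [3.176  0.4835 3.6644] 0.04383689962373048 62.2099444270134
dist 0.35540896637043495 deg 25.89372160675911
[-0.0211, 0.1161, -0.0107] [0.05, -0.19, 8.63]
[-0.0035, 0.1179, -0.0108] [0.05, -0.19, 8.63]
[0.0142, 0.1171, -0.0109] [0.05, -0.19, 8.63]
```

The contactor is held, with 44 mm opening. Next I'll stop short of the tray so that the wrist camera sees the bay clear of the part.

Run:
```python
from h import *
plan(np.array([.60,-.185,.24]),downR(-84),2)
```

```text
dist 0.3400380488645489 deg 25.89372160675911
[-0.0685, 0.1548, -0.0165] [0.08, -0.29, 12.94]
[-0.0321, 0.1661, -0.0165] [0.08, -0.29, 12.94]
```

Call:
drive_tool(linear=[[-0.005,0.012,-0.016],[-0.018,0.04,-0.016],[-0.034,0.076,-0.016],[-0.051,0.115,-0.016],[-0.068,0.155,-0.016]], turn=[[0,0,2],[0,0,4],[0,0,7],[0,0,10],[0,0,13]], gripper=[255,255,255,255,255])

```text
time: 20.05
eef_pos: [0.5734, -0.0199, 0.2119]
ee_rot: [[0.947, 0.321, -0.001], [0.321, -0.947, -0.002], [-0.002, 0.001, -1.0]]
ft_force: [0.6, -0.3, -2.8]
grip_width: 0.0439
finger_force: 61.9
```

Call:
drive_tool(linear=[[-0.008,0.042,-0.01],[-0.016,0.084,-0.01],[-0.024,0.124,-0.01],[-0.03,0.152,-0.01],[-0.032,0.166,-0.01]], turn=[[0,0,3],[0,0,6],[0,0,9],[0,0,12],[0,0,13]], gripper=[255,255,255,255,255])

```text
time: 20.55
eef_pos: [0.5964, -0.1889, 0.2217]
ee_rot: [[0.995, 0.097, -0.002], [0.097, -0.995, -0.002], [-0.002, 0.002, -1.0]]
ft_force: [0.5, -0.2, -2.8]
grip_width: 0.044
finger_force: 62.2
```

Run:
```python
from h import *
get_image('wrist');get_image('wrist'); o=get_obs(); w=get_image('wrist'); cv2.imwrite('pics/w10.png',w[:,:,::-1]); np.savez('pics/o10.npz',p=o['eef_pos'],R=o['ee_rot'])
c=cam('wrist',o); print(o['time'],o['eef_pos'],o['ee_rot'],o['ft_force'],o['grip_width'])
h=cv2.cvtColor(w,cv2.COLOR_RGB2HSV); k=cv2.inRange(h,(105,150,40),(125,255,255)); n,l,st,ce=cv2.connectedComponentsWithStats(k)
print([(st[i].tolist()) for i in range(1,n) if st[i,4]>400])
i=1+st[1:,4].argmax(); K=(l==i).astype(np.uint8); cn=cv2.findContours(K,0,2)[0][0]; q=cv2.approxPolyDP(cn,6,True)[:,0]; print(q.tolist())
print(np.c_[q,onplane(c,q,.022)[:,:2]])
```

```text
20.65 [ 0.5967 -0.1877  0.2215] [[ 0.9951  0.0991 -0.0019]
 [ 0.0991 -0.9951 -0.0015]
 [-0.0021  0.0013 -1.    ]] [-0.0078 -0.1346 -3.9645] 0.044043343355853276
[[263, 19, 253, 157, 22238]]
[[515, 20], [264, 21], [270, 175], [498, 173], [495, 160], [453, 153], [462, 45]]
[[515.      20.       0.7573  -0.323 ]
 [264.      21.       0.7375  -0.1317]
 [270.     175.       0.6208  -0.1442]
 [498.     173.       0.6414  -0.3349]
 [495.     160.       0.6518  -0.3301]
 [453.     153.       0.654   -0.2942]
 [462.      45.       0.7359  -0.2859]]
```

The tray corners agree with the top view to about 2 mm, and its yaw is 96°. The empty bay is at (0.6836, −0.1788).

Run:
```python
from h import *
plan(np.array([.6836,-.1788,.14]),downR(-84.1),1)
```

```text
dist 0.11927725968630751 deg 0.15155950535310875
[0.0872, 0.0015, 0.0813] [0.03, 0.11, -0.09]
```

Call:
drive_tool(linear=[[0.02,0,0],[0.05,0.001,0],[0.077,0.002,0.02],[0.087,0.002,0.05],[0.087,0.002,0.08]], turn=[[0,0,0],[0,0,0],[0,0,0],[0,0,0],[0,0,0]], gripper=[255,255,255,255,255])

```text
time: 21.2
eef_pos: [0.6855, -0.1762, 0.1411]
ee_rot: [[0.994, 0.106, 0.0], [0.106, -0.994, -0.001], [0.0, 0.001, -1.0]]
ft_force: [-0.7, 0.5, -4.5]
grip_width: 0.0441
finger_force: 62.2
```

Run:
```python
from h import *
get_image('wrist');get_image('wrist'); o=get_obs(); print(o['eef_pos'],o['grip_width']);plan(np.array([.6836,-.1788,.06]),downR(-84.1),1)
```

```text
[ 0.6805 -0.1754  0.1349] 0.04397419676410832
dist 0.07499701785746198 deg 0.6860935777025879
[0.0036, 0.004, 0.0748] [-0.21, 0.64, 0.13]
```

Call:
drive_tool(linear=[[0.002,0.004,0.02],[0.002,0.004,0.04],[0.002,0.004,0.06],[0.002,0.004,0.072],[0.002,0.004,0.072]], turn=[[0,0,0],[0,0.3,0],[0,0.3,0],[0,0.3,0],[0,0.3,0]], gripper=[255,255,255,255,255])

```text
time: 21.8
eef_pos: [0.6852, -0.1821, 0.068]
ee_rot: [[0.995, 0.103, 0.002], [0.103, -0.995, -0.0], [0.002, 0.0, -1.0]]
ft_force: [-1.2, -0.2, -3.8]
grip_width: 0.0441
finger_force: 62.2
```

Run:
```python
from h import *
get_image('wrist');get_image('wrist'); o=get_obs(); print(o['eef_pos'],o['ee_rot'],o['ft_force']);plan(np.array([.6836,-.1788,.041]),downR(-84.1),1)
```

```text
[ 0.6868 -0.1826  0.0707] [[ 0.9947  0.1026  0.0053]
 [ 0.1026 -0.9947 -0.0013]
 [ 0.0051  0.0018 -1.    ]] [ 0.7502  0.6012 -2.3521]
dist 0.0301229287013624 deg 0.31248164559227315
[-0.0029, -0.0042, 0.0297] [0.1, -0.29, -0.01]
```

Call:
drive_tool(linear=[[-0.002,-0.003,0.006],[-0.002,-0.003,0.012],[-0.002,-0.003,0.018],[-0.002,-0.003,0.022],[-0.002,-0.003,0.024]], turn=[[0,0,0],[0,-0.1,0],[0,-0.1,0],[0,-0.1,0],[0,-0.1,0]], gripper=[255,255,255,255,255])

```text
time: 22.4
eef_pos: [0.6835, -0.1796, 0.0445]
ee_rot: [[0.995, 0.103, 0.001], [0.103, -0.995, -0.001], [0.001, 0.001, -1.0]]
ft_force: [0.1, 0.3, -3.2]
grip_width: 0.0442
finger_force: 62.2
```

Run:
```python
from h import *
for _ in range(3):
    get_image('wrist'); o=get_obs(); print(o['eef_pos'],o['ft_force'],o['ft_torque'])
plan(np.array([.6836,-.1788,.04]),downR(-84.1),1)
```

```text
[ 0.6835 -0.1796  0.0445] [-0.2945  0.7396 -4.0163] [ 0.0284  0.0213 -0.0056]
[ 0.6836 -0.1796  0.0448] [ 0.1226 -0.4298 -3.5005] [-0.0132  0.015  -0.0048]
[ 0.6839 -0.1797  0.0453] [ 0.2096 -0.0326 -3.1668] [-0.0014  0.0116  0.0272]
dist 0.005383988892773504 deg 0.12535588251752602
[-0.0002, -0.0009, 0.0053] [0.06, -0.11, -0.02]
```

Call:
drive_tool(linear=[[0,0,0.001],[0,0,0.002],[0,0,0.003],[0,0,0.004],[0,0,0.005]], turn=[[0,0,0],[0,0,0],[0,0,0],[0,0,0],[0,0,0]], gripper=[255,255,255,255,255])

```text
time: 23.05
eef_pos: [0.684, -0.1797, 0.0405]
ee_rot: [[0.995, 0.102, 0.002], [0.102, -0.995, -0.001], [0.002, 0.001, -1.0]]
ft_force: [0.1, 0.0, -3.0]
grip_width: 0.0441
finger_force: 62.2
```

Call:
drive_tool(linear=[[0,0,0],[0,0,0],[0,0,0],[0,0,0],[0,0,0]], turn=[[0,0,0],[0,0,0],[0,0,0],[0,0,0],[0,0,0]], gripper=[255,255,255,255,255])

```text
time: 23.55
eef_pos: [0.684, -0.1797, 0.0406]
ee_rot: [[0.995, 0.102, 0.002], [0.102, -0.995, -0.001], [0.002, 0.001, -1.0]]
ft_force: [1.1, 1.2, -3.6]
grip_width: 0.0439
finger_force: 62.2
```

Still carrying the full weight, so I'll lower another 2 mm and watch the force.

Call:
drive_tool(linear=[[0,0,0.0005],[0,0,0.001],[0,0,0.0015],[0,0,0.002],[0,0,0.002]], turn=[[0,0,0],[0,0,0],[0,0,0],[0,0,0],[0,0,0]], gripper=[255,255,255,255,255])

```text
time: 24.05
eef_pos: [0.6844, -0.1797, 0.04]
ee_rot: [[0.995, 0.103, 0.003], [0.103, -0.995, -0.001], [0.003, 0.002, -1.0]]
ft_force: [-4.1, 2.7, 6.8]
grip_width: 0.0441
finger_force: 63.6
```

It's on the floor of the bay, with the force up to +7 N. I'll release gently and rise.

Call:
drive_tool(linear=[[0,0,0],[0,0,0],[0,0,0],[0,0,0],[0,0,-0.01]], turn=[[0,0,0],[0,0,0],[0,0,0],[0,0,0],[0,0,0]], gripper=[90,90,90,90,90])

```text
time: 24.55
eef_pos: [0.6826, -0.1793, 0.0468]
ee_rot: [[0.995, 0.102, -0.001], [0.102, -0.995, 0.0], [-0.001, -0.0, -1.0]]
ft_force: [-0.8, 0.0, -0.9]
grip_width: 0.0554
finger_force: 0.0
```

Call:
drive_tool(linear=[[0,0,-0.02],[0,0,-0.05],[0,0,-0.09],[0,0,-0.13],[0,0,-0.17]], turn=[[0,0,0],[0,0,0],[0,0,0],[0,0,0],[0,0,0]], gripper=[90,90,90,90,90])

```text
time: 25.05
eef_pos: [0.6834, -0.1795, 0.2211]
ee_rot: [[0.995, 0.102, 0.003], [0.102, -0.995, -0.001], [0.003, 0.002, -1.0]]
ft_force: [0.7, -0.4, -0.5]
grip_width: 0.0554
finger_force: 0.0
```

Call:
drive_tool(linear=[[-0.04,0,-0.03],[-0.08,0,-0.05],[-0.12,0,-0.05],[-0.16,0,-0.05],[-0.18,0,-0.05]], turn=[[0,0,0],[0,0,0],[0,0,0],[0,0,0],[0,0,0]], gripper=[90,90,90,90,90])

```text
time: 25.55
eef_pos: [0.5021, -0.1983, 0.2694]
ee_rot: [[0.995, 0.102, 0.003], [0.102, -0.995, -0.002], [0.003, 0.002, -1.0]]
ft_force: [0.3, -0.2, 0.2]
grip_width: 0.055
finger_force: 0.0
```

Run:
```python
from h import *
get_image('wrist');get_image('wrist'); o=get_obs(); w=get_image('wrist'); t=get_image('top');s=get_image('scene'); print(o['eef_pos'],o['ft_force'],o['grip_width'])
c=cam('wrist',o)
for n,i in(('w11',w),('s6',s),('top6',t)): cv2.imwrite(f'pics/{n}.png',i[:,:,::-1])
h=cv2.cvtColor(w,cv2.COLOR_RGB2HSV)
# predicted contactor: whites/greys inside the bay, on z=.07 plane
a=np.radians(95.9); ty=np.array([np.cos(a),np.sin(a)]); tx=np.array([ty[1],-ty[0]]); tc=np.array([.6893,-.2335])
g=((h[:,:,1]<40)&(h[:,:,2]>150)).astype(np.uint8); n,l,st,ce=cv2.connectedComponentsWithStats(g)
for i in range(1,n):
    if st[i,4]>250:
        p=onplane(c,cv2.findNonZero((l==i).astype(np.uint8))[:,0],.07)[:,:2]-tc; q=np.c_[p@tx,p@ty]
        if abs(q.mean(0)).max()<.2: print(st[i].tolist(),'tray xy min',q.min(0),'max',q.max(0))
for n in('scene','top'):
    A=cv2.imread('pics/s5.png' if n=='scene' else 'pics/top5.png').astype(int); B=(s if n=='scene' else t)[:,:,::-1].astype(int)
    d=(abs(A-B).max(2)>45).astype(np.uint8); d=cv2.morphologyEx(d,cv2.MORPH_OPEN,np.ones((3,3))); k,l,st,_=cv2.connectedComponentsWithStats(d); print(n,[x.tolist() for x in st[1:] if x[4]>25])
```

```text
[ 0.5026 -0.1984  0.2696] [0.3746 0.5772 0.2201] 0.05516832862024549
[289, 0, 58, 28, 1515] tray xy min [-0.0394  0.0326] max [-0.0208  0.076 ]
[384, 0, 54, 48, 2055] tray xy min [-0.0537 -0.0366] max [-0.0208  0.0026]
[455, 0, 41, 47, 984] tray xy min [-0.053  -0.0806] max [-0.0209 -0.0528]
[555, 0, 55, 18, 865] tray xy min [-0.0327 -0.1677] max [-0.0209 -0.1275]
[137, 120, 32, 83, 797] tray xy min [-0.1755  0.1823] max [-0.1081  0.2028]
[190, 129, 91, 10, 824] tray xy min [-0.1225  0.0853] max [-0.1153  0.1593]
[197, 153, 89, 18, 588] tray xy min [-0.1484  0.0818] max [-0.1344  0.1553]
[319, 155, 49, 28, 523] tray xy min [-0.1588  0.0132] max [-0.1363  0.0534]
[195, 182, 87, 9, 737] tray xy min [-0.1654  0.0856] max [-0.1585  0.1587]
scene [[149, 0, 41, 34, 708], [31, 0, 231, 153, 13198], [0, 15, 163, 50, 3637], [262, 35, 142, 142, 7621], [0, 79, 32, 75, 1467], [180, 92, 18, 10, 82], [282, 100, 35, 27, 503], [254, 116, 8, 6, 39], [121, 125, 33, 15, 284], [2, 157, 53, 153, 2515], [39, 159, 9, 4, 30], [64, 181, 49, 43, 630], [243, 194, 12, 7, 54], [368, 199, 18, 15, 97], [363, 215, 1
[... 944 characters left out ...]
216, 244, 15, 8, 48], [340, 259, 10, 8, 47], [422, 260, 9, 9, 56], [341, 275, 10, 18, 101], [423, 280, 15, 20, 158], [78, 299, 38, 73, 1214], [422, 302, 15, 24, 154], [432, 308, 13, 18, 125], [242, 317, 7, 7, 34], [331, 316, 88, 68, 1183], [425, 338, 3, 9, 27], [142, 353, 19, 21, 215], [175, 361, 7, 10, 53], [167, 364, 6, 8, 37], [292, 365, 61, 47, 1127], [312, 365, 35, 27, 608], [287, 366, 10, 11, 80], [140, 376, 30, 13, 166], [364, 381, 21, 11, 130], [89, 389, 44, 14, 265], [353, 389, 8, 8, 48], [361, 392, 26, 20, 182], [285, 413, 32, 12, 305], [264, 414, 10, 14, 55], [255, 449, 61, 31, 1454], [171, 454, 30, 26, 443], [219, 462, 20, 18, 235], [337, 462, 16, 18, 174], [240, 465, 8, 15, 94]]
```

The contactor spans y 33–76 mm in the tray frame, so its centre is about 54 mm against the bay's 55 mm. The neighbouring breaker is where it should be, and the lid's centre is within about 1 mm of the mat's. The gripper is clear, so I'll hand in.

```bash
python3 -c "
from workcell import *
print(job_done())"
```

```text
the job is handed in; nothing more can be done
None
```

The job is handed in at about 26 s of the 72 s. I opened the tap to its stop, then laid the lid flat on the middle of the mat. The contactor stands in the tray's empty bay, and the duplicate two-pole breaker is still in the pot.

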